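# Take the gouge from the rack and hold it at the ready over the carving

## Task

Swing the rack's keeper bar up and back until it stands past upright and leave it up, then draw the green gouge with the yellow band out of its socket and carry it to the carved panel. Finish while still holding it there, steady in the gripper: slanted at about 45 degrees, cutting edge downward, with the edge about 10 cm above the panel (anywhere over it) and never touching the panel. Leave the other two gouges and everything else on the bench where they are.

Things in the scene. Friction and masses are not known exactly. Their poses are not given: they have to be found in the camera images.
- rack: Fixed wooden rack. Origin: centre of the block's underside, bench level; +x away from the robot within 0.25 rad. Block 80 (x) x 190 (y) x 90 mm high; 18 mm square vertical through sockets at x 0, y -60, 0, +60 mm. A 20 mm thick foot reaches x = +100. Two posts 18 x 12 mm, 225 mm high, at x +75, y -75 and +75 mm carry the keeper's hinge.
- keeper (a joint): Keeper bar's angle, rad: 0 = level, 6 mm above the gouge handles' ends, blocking them; grows as it swings up and away from the robot; 1.57 upright, stop 1.9. Starts at 0 to 0.15. Stiff hinge: stays where left, about 1.5 N at the bar moves it. Steel frame: two 8 mm round arms 80 mm long at rack y -86 and +86, from the hinge towards the robot, joined by an 8 mm bar along y.
- keeper_grip (a point): Middle of the red grip on the keeper bar's -y end: cylinder 14 mm thick, 50 mm long, along the rack's y (y -92 to -142, this point -117 mm), 80 mm from the hinge axis; free air around and below. Can be pinched from above, one finger on the robot's side and one on the far side; it turns between the pads as the bar swings.
- keeper_hinge (a point): Point on the keeper's hinge axis, in the middle between the posts: in the rack's frame x = +75, y = 0, z = 215 mm. The axis runs along the rack's y.
- gouge: The gouge to take: green octagonal handle, yellow band and end. Origin on its axis at the shoulder between handle and blade; +z up the handle. Handle 115 mm long, 28 to 30 mm thick; 13 x 5 mm blade and shank 75 mm long. About 0.12 kg, centre of mass about 37 mm above the shoulder. Starts upright, blade down, in any socket, shoulder on the block's top (90 mm), handle end at 205 mm.
- gouge_edge (a point): The cutting edge of that gouge: the tip of its blade, 75 mm below the shoulder on the axis.
- red_gouge: Another gouge of the same size and origin, plain dark red handle, standing in the rack. To be left there.
- blue_gouge: Another gouge of the same size and origin, dark blue handle with a pale wooden end, standing in the rack. To be left there.
- panel: Pale carved wooden relief panel with a raised frame, 180 (x) x 200 (y) x 25 mm high, fixed to the bench. Origin: centre of its underside, at bench level; its z is up.
- mallet: Wooden mallet lying flat, head 70 x 110 x 60 mm high, about 210 mm long overall. To be left alone.
- stone: Honing stone on a dark wooden base, 170 x 60 x 34 mm. To be left alone.
- brush: Bench brush lying flat. To be left alone.
- tin: Blue round tin with a brass-coloured cap, 72 mm wide, 75 mm high. To be left alone.
- offcut: Pale wooden offcut, 70 x 50 x 30 mm, left of the rack. To be left alone.
Mind the look-alikes: they are no part of the job. Several things have the shape of the gouge; the one meant has the colours described above.

How it is judged:
By the outcome, as a careful person would: the job done as asked, in the order asked, and still so for the second after the job is handed in, while the arm keeps its last pose, push and grip.
It also fails if it takes over 54 s, if anything falls off the work surface, if the arm or the gripper's body presses on something with over 40 N, if the wrist force passes 120 N, or if a joint passes its speed limit or range.

## Robot

A 6-joint arm with a two-finger parallel gripper is mounted at the origin on the work surface. World frame = base frame: x ahead of the robot, y to its left, z up, the work surface at z = 0. Lengths are in m, angles in degrees, forces in N, time in s.
With the tool pointing down it reaches from about 0.4 to 0.825 m from the base axis. Payload 7 kg.
Tool frame: the origin (TCP) lies between the finger pads; the fingertips stand 22 mm ahead of it and the grasp point (between the pads) lies 3 mm ahead of it; z points along the fingers, y is the direction in which the jaws open and shut (so a half turn about z gives the same grasp; the last joint's range is limited). The gripper opens to 88 mm and grips with 3 to 60 N. Pads are 19 mm wide; open, the fingers measure 130 mm over their backs; the gripper's body (78 mm by 193 mm) begins 47 mm behind the grasp point.
Start: joints at [-52.248, 20.546, 0.682, 0, -70.136, -16.507], TCP at [0.245, -0.629, 0.209] pointing down, gripper open.
Joint ranges: [-176.03, 176.03], [-82.01, 121.73], [-58.28, 71.71], [-173.87, 95.51], [-174.79, -0.11], [-173.66, 173.66]. Speed limits (degrees/s): [136.94, 136.94, 172.46, 180, 180, 180].

## Interface

Orientations are given as [roll, pitch, yaw] about the fixed x, y, z axes, in that order (R = Rz(yaw) Ry(pitch) Rx(roll)).
In Python, from plant import telemetry, cams, r gives the robot as it stands.
- The arm moves only by the tool carry_out, never from a script. Its argument "commands" is one flat list of numbers, 5 for each row, row after row: the shift along the world's x, y, z as a fraction of full scale, then the turn about the world's z as a fraction of full scale, then the gripper's target within -1 to 1 (shut at 1, half-way at 0, fully open at -1). In form: [x, y, z, turn, claw, x, y, z, turn, claw, ...]. A call has 1 to 8 rows; each row shifts and turns the commanded pose from where the row before left it; what a row does not reach is not made up. Full scale, the value 1, is 0.04 m for a shift and 4 degrees for a turn. A row lasts 1/10 s, in which the tool goes at most 50 mm and 8.59 degrees, less where a joint would pass 70% of its speed; a pose out of reach is approached as far as the arm can. A call with a number of a shift or a turn outside -1 to 1 is refused whole. A call with a gripper value outside its range is refused whole. The fingers move at their own pace and stop on an object; "grip_force" is the grip in N (left out, the last holds). Time passes only in rows, so rows that do not move let the fingers close. It gives the time, the measured TCP pose, the force and the opening at its end, in the units of the state.
- telemetry.get_state(): the state, without advancing time (a new reading comes with each control period).
- cams.capture(name): name is "scene" or "top" or "wrist"; returns a dict with "frame" (480x640x3 uint8, red, green, blue), "camera_matrix" (3x3 intrinsics, pixels), "camera_from_world" (4x4, takes a point from world to camera coordinates); the wrist camera has in their place "mount" (4x4, takes a point from camera to tool coordinates, whose origin is the TCP and whose axes are the flange's). Camera axes: x right, y down, z forward; pixel columns grow to the right and rows downward; lengths in m; the calibration is good to about 2 mm. A picture is of the moment at which its call begins: read the wrist's pose just before it. There is no depth.
- r.close_job(): hands the job in, once; it reports no verdict.
The state is a dict: "time_s": time; "joints": joint angles; "qd": joint speeds; "joint_torque": joint torques, N m; "tcp_pos": TCP position; "eef_rot": TCP orientation; "contact_force": force on the tool from outside, world axes, zero at the start; "moment": the same for the moment, N m; "gripper_width": finger opening in m.
Only numpy, scipy, OpenCV 4.12 (cv2) and the standard library are available. Lean on these libraries where they do the work, as an engineer would, in place of code of your own. Each camera call takes 0.05 s, during which the arm holds its last target. There are 200 camera calls.

## Working session

There is one attempt and no reset: what is moved stays moved. The work goes in short steps, Python scripts to look and compute and a tool call to move; the robot and the scene stay as the last step left them, time stands still between calls to the robot, and variables do not carry over. Pictures are saved under pics/ and viewed, about 8 in all and at most 12, crops included, and the job is handed in when it is done.

Besides the shell and the picture viewer there is one more tool, called by a JSON object that holds its "method" and its "body", one argument or row to a line. carry_out: Moves the arm, as the interface text tells. Shift numbers are shares of 0.04 m and turn numbers shares of 4 degrees, none past 1 either way. Its arguments: {"type":"object","properties":{"commands":{"type":"array"},"grip_force":{"type":"number"}},"required":["commands"]}

```bash
mkdir -p pics; ls; cat > h.py <<'E'
import numpy as np, cv2, pickle
from scipy.spatial.transform import Rotation as Ro
def grab(name):
    from plant import telemetry, cams
    s=telemetry.get_state(); c=cams.capture(name)
    if 'camera_from_world' in c: T=np.array(c['camera_from_world'])
    else:
        W=np.eye(4); W[:3,:3]=Ro.from_euler('xyz',s['eef_rot'],degrees=True).as_matrix(); W[:3,3]=s['tcp_pos']
        T=np.linalg.inv(W@np.array(c['mount']))
    return dict(f=np.array(c['frame']),K=np.array(c['camera_matrix']),T=T,s=s)
def save(v,p,box=None,sc=1):
    f=v['f']
    if box: f=f[box[1]:box[3],box[0]:box[2]]
    cv2.imwrite(p,cv2.resize(f[:,:,::-1],None,fx=sc,fy=sc,interpolation=cv2.INTER_CUBIC))
def ray(v,p):
    R=v['T'][:3,:3];o=-R.T@v['T'][:3,3];d=R.T@np.linalg.inv(v['K'])@[p[0],p[1],1.];return o,d/np.linalg.norm(d)
def plane(v,p,z):
    o,d=ray(v,p);return o+d*(z-o[2])/d[2]
def two(v1,p1,v2,p2):
    o1,d1=ray(v1,p1);o2,d2=ray(v2,p2)
    t=np.linalg.lstsq(np.c_[d1,-d2],o2-o1,rcond=None)[0];a=o1+d1*t[0];b=o2+d2*t[1]
    return (a+b)/2,np.linalg.norm(a-b)
def proj(v,P):
    q=v['K']@(v['T']@np.r_[P,1])[:3];return q[:2]/q[2]
E
python3 - <<'E'
from h import *
from plant import telemetry
print(telemetry.get_state())
V={n:grab(n) for n in ('scene','top')}
pickle.dump(V,open('v0.pkl','wb'))
for n in V: save(V[n],f'pics/{n}0.png'); o=ray(V[n],(320,240)); print(n,o)
E
```

```text
pics
{'time_s': 0.0, 'joints': array([-5.22488846e+01,  2.05918574e+01,  6.34862996e-01, -1.90204621e-02,
       -7.01356085e+01, -1.65061598e+01]), 'qd': array([ 0.09672801,  0.06794816, -0.07560942,  0.07439181, -0.0066093 ,
        0.07035322]), 'joint_torque': array([-3.02228966e-05, -5.82711232e+01,  2.93046767e+01,  6.99704379e+00,
        6.85980282e-03, -1.22556180e-04]), 'tcp_pos': array([ 0.24436899, -0.62867224,  0.20842967]), 'eef_rot': array([ 1.79906133e+02, -9.16897770e-03, -1.58761514e+02]), 'contact_force': array([-0.46399827,  0.11281719,  0.5472487 ]), 'moment': array([0.01028102, 0.0209732 , 0.07182121]), 'gripper_width': 0.08774382844401071}
scene (array([ 1.11275662, -0.46287675,  1.20628723]), array([-0.45156127,  0.35547758, -0.81836918]))
top (array([ 0.31056004, -0.01565744,  1.68657276]), array([ 0.13288117, -0.00718417, -0.99110594]))
```

View pics/scene0.png

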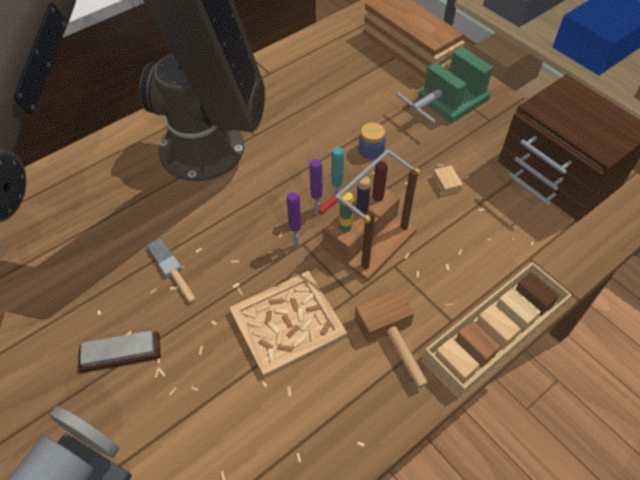

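View pics/top0.png

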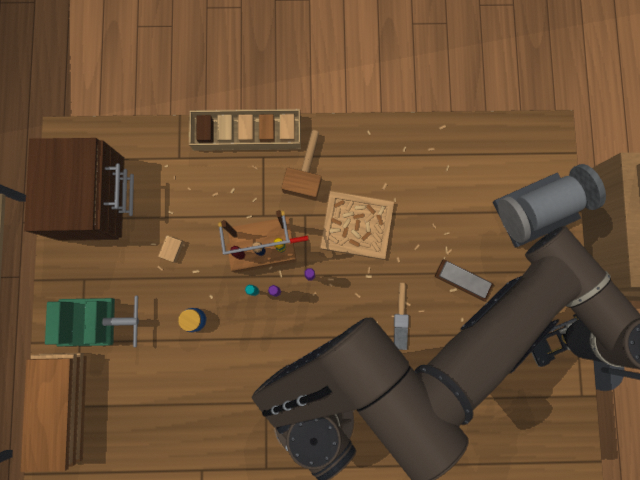

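```bash
python3 - <<'E'
from h import *
V=pickle.load(open('v0.pkl','rb'))
a=cv2.resize(V['scene']['f'][130:290,270:430],None,fx=3.75,fy=3.75,interpolation=cv2.INTER_CUBIC)[:600,:400+200]
b=cv2.resize(V['top']['f'][200:310,210:320],None,fx=5,fy=5,interpolation=cv2.INTER_CUBIC)
cv2.imwrite('pics/c1.png',cv2.resize(a,(560,560))[:,:,::-1]); cv2.imwrite('pics/c2.png',b[:,:,::-1])
E
```

```text
(no output)
```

View pics/c1.png

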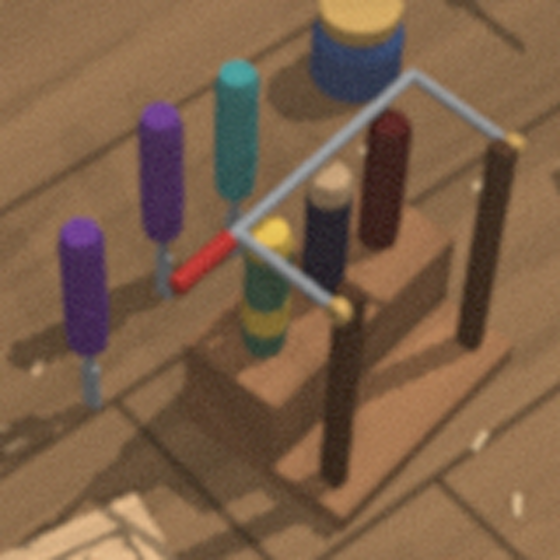

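View pics/c2.png

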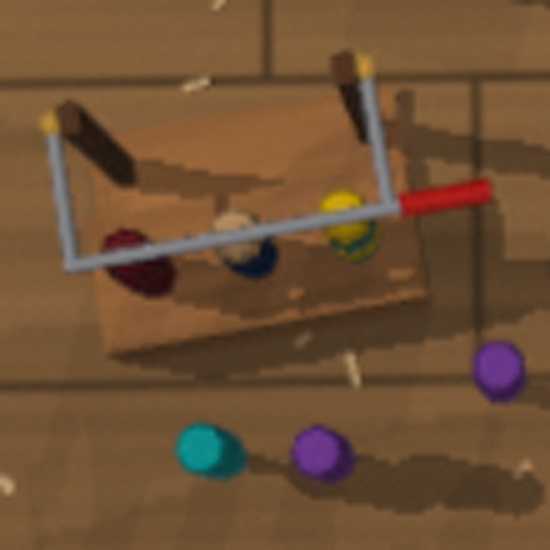

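```bash
cat > m.py <<'E'
from h import *
def cen(v,lo,hi,box):
    h=cv2.cvtColor(v['f'],cv2.COLOR_RGB2HSV);m=cv2.inRange(h,lo,hi);k=np.zeros_like(m);k[box[1]:box[3],box[0]:box[2]]=1;m*=k
    n,l,s,c=cv2.connectedComponentsWithStats(m);i=1+np.argmax(s[1:,4]);return c[i],s[i]
E
python3 - <<'E'
from m import *
V=pickle.load(open('v0.pkl','rb'));S,T=V['scene'],V['top']
def pr(n,a,b): P,e=two(S,a,T,b);print(n,P.round(4),'gap',round(e,4));return P
A=pr('hinge-',(367.7,218),(282.6,213.2));B=pr('hinge+',(416.6,170),(220,224.2))
C=pr('corner-',(338,196.3),(288,241.6));D=pr('corner+',(388,151.5),(224,252.5))
r1,r2=((0,170,110),(6,255,255)),0
a,s1=cen(S,(0,160,120),(8,255,255),(300,180,350,220));b,s2=cen(T,(0,160,120),(8,255,255),(285,225,320,255));print(s1,s2);G=pr('grip',a,b)
a,s1=cen(S,(22,140,120),(35,255,255),(335,180,365,207));b,s2=cen(T,(22,140,120),(35,255,255),(265,230,290,258));print(s1,s2);pr('green end',a,b)
for n,a,b,lo,hi in (('p1',(294,200),(309,273),(125,80,50),(150,255,255)),('p2',(316,165),(274,291),(125,80,50),(150,255,255)),('teal',(337,152),(251,290),(82,80,60),(96,255,255))):
    b,_=cen(T,lo,hi,(b[0]-10,b[1]-10,b[0]+10,b[1]+10)); a,st=cen(S,lo,hi,(a[0]-10,a[1]-20,a[0]+10,a[1]+40)); print(st)
    pr(n,(a[0],st[1]+5),b)
d=B-A;print('rack yaw deg',np.degrees(np.arctan2(-d[0],d[1])),'len',np.linalg.norm(d)); d=D-C;print(np.degrees(np.arctan2(-d[0],d[1])),np.linalg.norm(d))
for p in ((328,193),(395,202),(386,258),(321,248)): print('panel',plane(T,p,.025))
for p in ((306,277),(345,326),(268,373),(230,318)): print('panelS',plane(S,p,.025))
for p in ((290,170),(295,195),(322,172),(282,193)):print('mallet',plane(T,p,.06))
E
```

```text
hinge- [0.5844 0.0762 0.2161] gap 0.0053
hinge+ [0.556  0.2444 0.22  ] gap 0.0042
corner- [0.5054 0.062  0.2232] gap 0.0055
corner+ [0.4781 0.2321 0.2233] gap 0.0028
[319 196  18  17 123] [290 236  19   7  84]
grip [0.5109 0.0316 0.2265] gap 0.0014
[344 193   8   9  36] [274 238   8   4  24]
green end [0.5112 0.0886 0.2083] gap 0.001
[287 192  14  40 417]
p1 [0.4207 0.0067 0.1836] gap 0.0057
[310 160  12  39 399]
p2 [0.3774 0.1038 0.1826] gap 0.0055
[332 148  11  39 380]
teal [0.3801 0.165  0.1832] gap 0.0054
rack yaw deg 9.583419408678541 len 0.17068004716996915
9.099399563717911 0.1722745951513416
panel [ 0.67933437 -0.05494486  0.025     ]
panel [ 0.64776769 -0.26116935  0.025     ]
panel [ 0.47471406 -0.22757463  0.025     ]
panel [ 0.50869776 -0.03032029  0.025     ]
panelS [ 0.5216069  -0.04033039  0.025     ]
panelS [ 0.67406988 -0.05180053  0.025     ]
panelS [ 0.65557544 -0.24635441  0.025     ]
panelS [ 0.49871121 -0.23588987  0.025     ]
mallet [0.74465654 0.05993514 0.06      ]
mallet [0.6669585  0.04563746 0.06      ]
mallet [ 0.73695838 -0.03714371  0.06      ]
mallet [0.67373277 0.08479509 0.06      ]
```

Candidates (scene px): purple (294,212), purple (316,178), teal (337,165), red (381,180), blue (363,195), green with yellow band and end (347,212). The last one is the target. It stands in the −y socket, and the crops confirm it. Next I go above the keeper grip.

{"method": "carry_out", "body": {
  "commands": [0.33, 0.8, 0.5, 0.98, -0.2, 0.33, 0.8, 0.5, 0.98, -0.2, 0.33, 0.8, 0.5, 0.98, -0.2, 0.33, 0.8, 0.5, 0.98, -0.2, 0.33, 0.8, 0.5, 0.98, -0.2, 0.33, 0.8, 0.5, 0.98, -0.2, 0.33, 0.8, 0, 0.98, -0.2, 0.33, 0.8, 0, 0.98, -0.2]
}}

```text
time_s: 0.9
tcp_pos: [0.3506, -0.3718, 0.3298]
eef_rot: [-179.9, 0.0, -127.2]
contact_force: [1.4, -0.3, -0.5]
gripper_width: 0.053
```

{"method": "carry_out", "body": {
  "commands": [0.33, 0.8, 0, 0.98, -0.2, 0.33, 0.8, 0, 0.98, -0.2, 0.33, 0.8, 0, 0.98, -0.2, 0.33, 0.8, 0, 0.98, -0.2, 0.33, 0.8, 0, 0.98, -0.2, 0.33, 0.8, 0, 0.98, -0.2, 0.33, 0.8, 0, 0.98, -0.2, 0.33, 0.8, 0, 0.98, -0.2]
}}

```text
time_s: 1.7
tcp_pos: [0.4558, -0.1157, 0.3293]
eef_rot: [180.0, 0.0, -95.9]
contact_force: [1.3, -0.2, -0.4]
gripper_width: 0.0523
```

{"method": "carry_out", "body": {
  "commands": [0.33, 0.8, 0, 0.97, -0.2, 0.33, 0.8, 0, 0.97, -0.2, 0.33, 0.8, 0, 0.97, -0.2, 0.33, 0.8, 0, 0.97, -0.2, 0, 0, 0, 0, -0.2]
}}

```text
time_s: 2.2
tcp_pos: [0.5094, 0.0138, 0.3283]
eef_rot: [179.9, 0.0, -80.2]
contact_force: [-0.1, 0.5, -0.0]
gripper_width: 0.0526
```

```bash
python3 - <<'E'
from h import *
v=grab('wrist');pickle.dump(v,open('w1.pkl','wb'));save(v,'pics/w1.png');print(v['s']['tcp_pos'],v['s']['eef_rot'],v['s']['time_s'],v['s']['gripper_width'])
for P in ((.51,.032,.225),(.511,.0886,.207),(.5844,.0762,.216)):print(proj(v,P))
E
```

```text
[0.50943322 0.01382608 0.32826741] [ 1.79912286e+02  1.25800804e-02 -8.02371448e+01] 2.2 0.05259071949788241
[316.9727817 247.8112864]
[304.74047457 304.32744379]
[214.69864873 281.41870081]
```

View pics/w1.png

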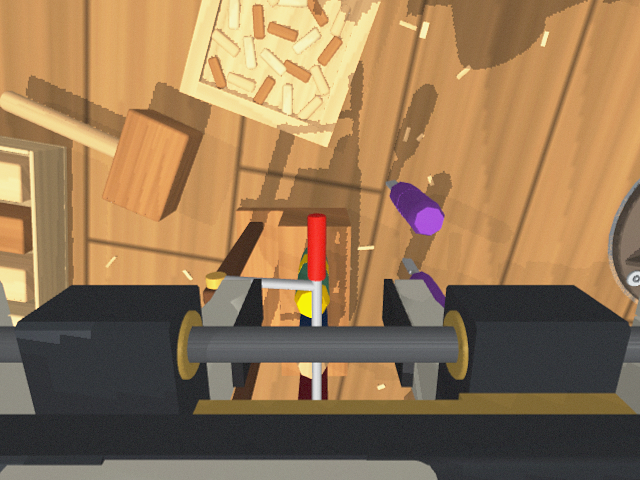

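The grip sits at (317,247), as predicted. The purple pegs are clear to the right. I descend, pinch and close.

{"method": "carry_out", "body": {
  "commands": [0.03, 0.45, -0.4, 0, -0.2, 0, 0, -0.6, 0, -0.2, 0, 0, -0.6, 0, -0.2, 0, 0, -0.5, 0, -0.2, 0, 0, -0.4, 0, -0.2, 0, 0, 0, 0, 1, 0, 0, 0, 0, 1, 0, 0, 0, 0, 1],
  "grip_force": 15
}}

```text
time_s: 3.05
tcp_pos: [0.5103, 0.0287, 0.2306]
eef_rot: [-179.9, 0.0, -80.5]
contact_force: [0.8, -0.0, 0.6]
gripper_width: 0.0335
```

{"method": "carry_out", "body": {
  "commands": [0, 0, 0, 0, 1, 0, 0, 0, 0, 1]
}}

```text
time_s: 3.25
tcp_pos: [0.5101, 0.0289, 0.2301]
eef_rot: [-179.9, 0.0, -80.5]
contact_force: [-0.8, 0.1, 0.6]
gripper_width: 0.0184
```

{"method": "carry_out", "body": {
  "commands": [0, 0, 0, 0, 1, 0, 0, 0, 0, 1, 0.04, 0.007, 0.22, 0, 1, 0.05, 0.008, 0.21, 0, 1, 0.08, 0.014, 0.2, 0, 1, 0.1, 0.016, 0.2, 0, 1, 0.12, 0.02, 0.18, 0, 1, 0.14, 0.023, 0.17, 0, 1]
}}

```text
time_s: 4.05
tcp_pos: [0.5315, 0.0325, 0.2773]
eef_rot: [-180.0, 0.0, -80.5]
contact_force: [-0.3, -1.3, 0.5]
gripper_width: 0.0005
```

{"method": "carry_out", "body": {
  "commands": [0.16, 0.027, 0.15, 0, 1, 0.17, 0.028, 0.13, 0, 1, 0.19, 0.031, 0.11, 0, 1, 0.2, 0.033, 0.09, 0, 1, 0.21, 0.035, 0.06, 0, 1, 0.21, 0.035, 0.05, 0, 1, 0.21, 0.035, 0.02, 0, 1, 0.22, 0.036, 0, 0, 1]
}}

```text
time_s: 4.85
tcp_pos: [0.5945, 0.0429, 0.3009]
eef_rot: [180.0, -0.0, -80.5]
contact_force: [0.6, -0.0, -0.8]
gripper_width: 0.0004
```

{"method": "carry_out", "body": {
  "commands": [0.21, 0.035, -0.03, 0, 1, 0.21, 0.035, -0.05, 0, 1, 0, 0, 0, 0, 1]
}}

```text
time_s: 5.15
tcp_pos: [0.6112, 0.0457, 0.2966]
eef_rot: [179.9, -0.0, -80.5]
contact_force: [0.6, -0.3, -0.8]
gripper_width: 0.0004
```

The grip was missed: the width went to 0. I take a look.

```bash
python3 - <<'E'
from m import *
S,T=grab('scene'),grab('top');pickle.dump((S,T),open('v1.pkl','wb'))
save(S,'pics/s1.png',(260,100,440,290),3)
try:
    a,s1=cen(S,(0,160,120),(8,255,255),(300,100,430,240));b,s2=cen(T,(0,160,120),(8,255,255),(280,180,325,260));print(a,s1,b,s2,two(S,a,T,b))
except Exception as e: print(e)
E
```

```text
[327.88596491 204.1754386 ] [319 196  18  17 114] [297.92857143 238.67142857] [290 236  18   7  70] (array([0.51107688, 0.03301997, 0.22579949]), np.float64(0.00029780726684254207))
```

View pics/s1.png

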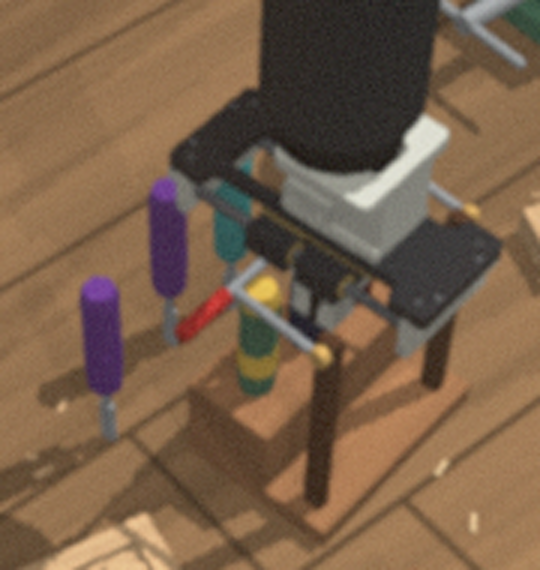

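The keeper is unmoved; the fingers had not built up force before I lifted. I go back lower and verify the width first.

{"method": "carry_out", "body": {
  "commands": [-0.5, -0.07, 0.1, 0, -0.2, -0.5, -0.07, 0, 0, -0.2, -0.5, -0.07, 0, 0, -0.2, -0.5, -0.06, 0, 0, -0.2, -0.5, -0.06, 0, 0, -0.2, 0, 0, 0, 0, -0.2, 0, 0, -0.5, 0, -0.2, 0, 0, -0.5, 0, -0.2],
  "grip_force": 40
}}

```text
time_s: 6.05
tcp_pos: [0.511, 0.0326, 0.2622]
eef_rot: [-179.8, 0.0, -80.5]
contact_force: [-0.1, -0.2, -0.8]
gripper_width: 0.0519
```

{"method": "carry_out", "body": {
  "commands": [0, 0, -0.5, 0, -0.2, 0, 0, -0.45, 0, -0.2, 0, 0, 0, 0, -0.2, 0, 0, 0, 0, 1, 0, 0, 0, 0, 1, 0, 0, 0, 0, 1, 0, 0, 0, 0, 1, 0, 0, 0, 0, 1]
}}

```text
time_s: 6.85
tcp_pos: [0.5107, 0.0325, 0.2242]
eef_rot: [-180.0, 0.0, -80.5]
contact_force: [-0.3, 0.0, 0.2]
gripper_width: 0.0181
```

{"method": "carry_out", "body": {
  "commands": [0, 0, 0, 0, 1, 0, 0, 0, 0, 1, 0, 0, 0, 0, 1]
}}

```text
time_s: 7.15
tcp_pos: [0.5105, 0.0324, 0.2238]
eef_rot: [180.0, -0.0, -80.5]
contact_force: [-0.3, 0.1, 0.1]
gripper_width: 0.001
```

```bash
python3 - <<'E'
from m import *
S=grab('scene');v=grab('wrist')
a=cv2.resize(S['f'][150:260,290:400],(480,480),interpolation=2)
b=cv2.resize(v['f'][150:450,170:470],(480,480))
cv2.imwrite('pics/k.png',np.hstack([a,b])[:,:,::-1][:, :])
cv2.imwrite('pics/k.png',cv2.resize(np.hstack([a,b]),(800,400))[:,:,::-1])
a,s1=cen(v,(0,160,120),(8,255,255),(200,150,450,400));print(a,s1)
E
```

```text
[322.55194805 257.91753247] [ 307  229   31   97 1540]
```

View pics/k.png

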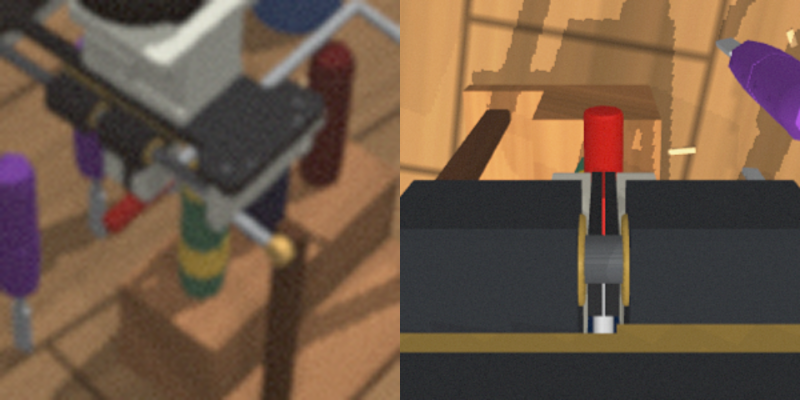

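```bash
python3 - <<'E'
from m import *
w1=pickle.load(open('w1.pkl','rb'));w2=grab('wrist')
for w in (w1,w2):
    _,s=cen(w,(0,160,120),(8,255,255),(200,150,450,400));o,_=ray(w,(0,0));w['s_']=s
    print(s,'K',w['K'][0,0],w['K'][1,1],'cam',o.round(4),'z from width',o[2]-.014*w['K'][0,0]/s[2])
p1=(w1['s_'][0]+w1['s_'][2]/2,w1['s_'][1]+2);p2=(w2['s_'][0]+w2['s_'][2]/2,w2['s_'][1]+3)
print(two(w1,p1,w2,p2)); print(ray(w2,(320,240)))
f=w2['f'][220:360,315:331];print(np.where((f[...,0]>180)&(f[...,1]<80),1,0).sum(1))
E
```

```text
[ 307  213   20   68 1218] K 395.98610148837827 395.98610148837827 cam [ 0.5229 -0.0631  0.5038] z from width 0.22660619619203093
[ 307  229   31   97 1552] K 395.98610148837827 395.98610148837827 cam [ 0.5233 -0.0446  0.3993] z from width 0.2204537882326544
(array([0.51395505, 0.00966689, 0.2153721 ]), np.float64(0.00027930694965126013))
(array([ 0.52333526, -0.04459001,  0.39928622]), array([-0.04512617,  0.30296941, -0.95193128]))
[ 0  0  0  0  0  0  0  0  0  0  0  0  0  0  0  0  1 16 16 16 16 16 16 16
 16 16 16 16 16 16 16 16 16 16 16 16 16 16 16 16 16 16 16 16 16 16 16 16
 16 16 16 16 16 16 16 16 11 12  0  0  0  0  0  0  0  0  0  0  0  0  0  0
  0  0  0  0  0  0  1  2  2  2  2  2  2  2  2  2  2  2  2  2  2  2  2  2
  2  2  2  2  2  2  2  2  2  2  0  0  0  0  0  0  0  0  0  0  0  0  0  0
  0  0  0  0  0  0  0  0  0  0  0  0  0  0  0  0  0  0  0  0]
```

```bash
python3 - <<'E'
from m import *
w2=grab('wrist')
for z in (.19,.202,.215,.23,.25):print(z,proj(w2,(.512,.0229,z)),proj(w2,(.512,.0419,z)))
save(w2,'pics/w2.png',(270,210,380,380),3.5)
E
```

```text
0.19 [322.2698304  241.86038688] [316.80095305 273.15725275]
0.202 [322.28466045 248.94086202] [316.52167709 281.74044092]
0.215 [322.30268752 257.54772628] [316.18318275 292.14363028]
0.23 [322.32655657 268.9437935 ] [315.73665174 305.86718811]
0.25 [322.36494204 287.27059645] [315.02248899 327.81606391]
```

View pics/w2.png

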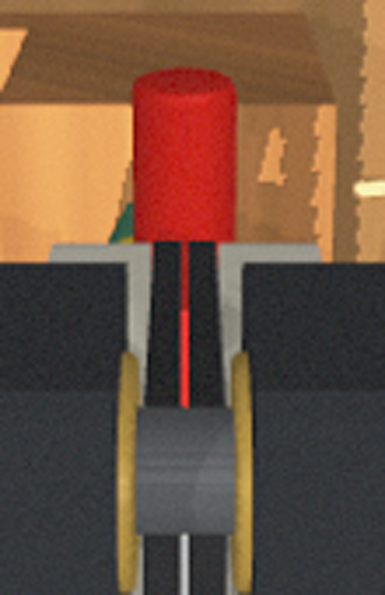

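```bash
python3 - <<'E'
from m import *
S=grab('scene');w1=pickle.load(open('w1.pkl','rb'));t=S['s']['tcp_pos']
def big(v,box,sc): return cv2.resize(v['f'][box[1]:box[3],box[0]:box[2]],None,fx=sc,fy=sc,interpolation=2)
def mk(im,v,P,box,sc,col):
    p=(proj(v,P)-box[:2]+.5)*sc; cv2.drawMarker(im,tuple(int(x) for x in p),col,0,14,1)
bx=(290,120,390,240);A=big(S,bx,4)
for dz,c in ((-.022,(255,0,0)),(0,(0,255,0)),(.017,(0,0,255)),(.044,(255,255,0)),(.08,(255,0,255))): mk(A,S,t+[0,0,dz],bx,4,c)
bw=(190,220,440,420);B=big(w1,bw,1.6);t=w1['s']['tcp_pos'];u=np.array([.987,.163,0]);q=np.array([-.163,.987,0])
for dz,c in ((-.022,(255,0,0)),(.017,(0,0,255))):
  for sg in (1,-1):
    for y in (-.0095,.0095): mk(B,w1,t+sg*.0263*u+y*q+[0,0,dz],bw,1.6,c)
B=cv2.copyMakeBorder(B,0,A.shape[0]-B.shape[0],0,0,0)
cv2.imwrite('pics/mk.png',np.hstack([A,B])[:,:,::-1])
E
```

```text
(no output)
```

View pics/mk.png

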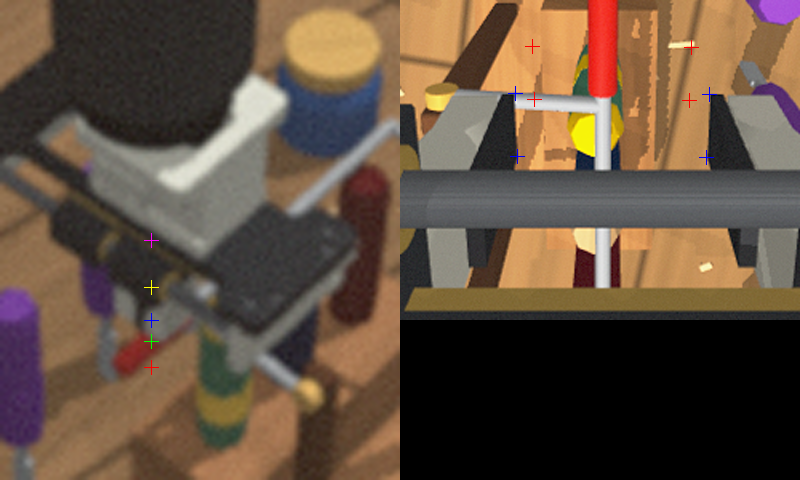

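The markers show the real fingertips sit about 39 mm above the nominal spot (at TCP+17 mm), with no lateral offset. So the real grasp point is TCP+36 mm, and I correct for that.

{"method": "carry_out", "body": {
  "commands": [0, 0, 0, 0, -0.2, 0, 0, 0, 0, -0.2, 0, 0, 0, 0, -0.2, 0, 0, 0, 0, -0.2, 0, 0, 0, 0, -0.2, 0, 0, 0, 0, -0.2, 0, 0, -0.3, 0, -0.2, 0, 0, -0.3, 0, -0.2]
}}

```text
time_s: 8.2
tcp_pos: [0.5105, 0.0325, 0.1988]
eef_rot: [-180.0, 0.0, -80.5]
contact_force: [-0.7, -0.8, -0.1]
gripper_width: 0.052
```

{"method": "carry_out", "body": {
  "commands": [0, 0, -0.3, 0, -0.2, 0, 0, 0, 0, -0.2, 0, 0, 0, 0, 1, 0, 0, 0, 0, 1, 0, 0, 0, 0, 1, 0, 0, 0, 0, 1, 0, 0, 0, 0, 1, 0, 0, 0, 0, 1],
  "grip_force": 25
}}

```text
time_s: 9.0
tcp_pos: [0.5107, 0.0325, 0.188]
eef_rot: [-180.0, 0.0, -80.5]
contact_force: [-0.1, 0.2, 0.0]
gripper_width: 0.0127
```

{"method": "carry_out", "body": {
  "commands": [0, 0, 0, 0, 1, 0, 0, 0, 0, 1]
}}

```text
time_s: 9.2
tcp_pos: [0.5107, 0.0324, 0.1879]
eef_rot: [-180.0, 0.0, -80.5]
contact_force: [0.7, -0.1, 1.1]
gripper_width: 0.013
```

Held at 13 mm. I start the arc.

{"method": "carry_out", "body": {
  "commands": [0.04, 0.007, 0.22, 0, 1, 0.05, 0.008, 0.21, 0, 1, 0.08, 0.014, 0.2, 0, 1, 0.1, 0.016, 0.2, 0, 1, 0.12, 0.02, 0.18, 0, 1, 0.14, 0.023, 0.17, 0, 1]
}}

```text
time_s: 9.8
tcp_pos: [0.5303, 0.0356, 0.2354]
eef_rot: [179.8, 0.0, -80.5]
contact_force: [-8.7, 0.9, 1.6]
gripper_width: 0.0131
```

{"method": "carry_out", "body": {
  "commands": [0.16, 0.027, 0.15, 0, 1, 0.17, 0.028, 0.13, 0, 1, 0.19, 0.031, 0.11, 0, 1, 0.2, 0.033, 0.09, 0, 1, 0.21, 0.035, 0.06, 0, 1, 0.21, 0.035, 0.05, 0, 1, 0.21, 0.035, 0.02, 0, 1, 0.22, 0.036, 0, 0, 1]
}}

```text
time_s: 10.6
tcp_pos: [0.5953, 0.0459, 0.2608]
eef_rot: [-179.9, -0.0, -80.5]
contact_force: [-3.0, -2.9, 3.3]
gripper_width: 0.0131
```

{"method": "carry_out", "body": {
  "commands": [0.21, 0.035, -0.03, 0, 1, 0.21, 0.035, -0.05, 0, 1, 0, 0, 0, 0, 1]
}}

```text
time_s: 10.9
tcp_pos: [0.6133, 0.049, 0.2559]
eef_rot: [-179.9, -0.1, -80.5]
contact_force: [1.5, -4.8, 2.1]
gripper_width: 0.0135
```

```bash
python3 - <<'E'
from m import *
S,T=grab('scene'),grab('top');pickle.dump((S,T),open('v2.pkl','wb'))
for v,bx in ((S,(300,100,430,240)),(T,(270,180,330,260))):
    try:print(cen(v,(0,150,90),(8,255,255),bx))
    except Exception as e:print(e)
print(proj(S,(.611,.049,.29)),proj(T,(.611,.049,.29)))
E
```

```text
(array([362.71666667, 215.9       ]), array([358, 211,  10,  10,  60], dtype=int32))
attempt to get argmax of an empty sequence
[367.0770048  210.70065902] [290.37811945 197.17605448]
```

{"method": "carry_out", "body": {
  "commands": [0, 0, 0, 0, -0.2, 0, 0, 0, 0, -0.2, 0, 0, 0, 0, -0.2, 0, 0, 0, 0, -0.2, 0, 0, 0.5, 0, -0.2, 0, 0, 0.7, 0, -0.2, 0, 0, 0.7, 0, -0.2, 0, 0, 0.3, 0, -0.2]
}}

```text
time_s: 11.8
tcp_pos: [0.6121, 0.0493, 0.3472]
eef_rot: [-179.8, 0.0, -80.5]
contact_force: [0.8, 0.2, 0.1]
gripper_width: 0.0526
```

```bash
python3 - <<'E'
from m import *
from plant import telemetry
S,T=grab('scene'),grab('top');pickle.dump((S,T),open('v2.pkl','wb'))
r=[]
for v,bx in ((S,(300,100,430,240)),(T,(270,180,330,260))):
    try:r.append(cen(v,(0,150,90),(8,255,255),bx));print(r[-1])
    except Exception as e:print(e)
if len(r)==2: print(two(S,r[0][0],T,r[1][0]))
print(S['s']['tcp_pos'],S['s']['time_s'],proj(S,(.613,.05,.29)))
E
```

```text
(array([367.53571429, 210.35714286]), array([358, 200,  21,  21, 168], dtype=int32))
(array([286., 195.]), array([286, 195,   1,   1,   1], dtype=int32))
(array([0.61357879, 0.055479  , 0.2900657 ]), np.float64(0.011520821191018884))
[0.6121457  0.04932286 0.34715664] 11.8 [368.15329984 211.0738579 ]
```

{"method": "carry_out", "body": {
  "commands": [-0.32, 0.12, 0, -1, 0.05, -0.32, 0.12, 0, -1, 0.05, -0.32, 0.12, 0, -1, 0.05, -0.32, 0.12, 0, -1, 0.05, -0.32, 0.12, 0, -1, 0.05, -0.32, 0.12, 0, -1, 0.05, -0.32, 0.12, 0, -1, 0.05, -0.32, 0.12, 0, -1, 0.05]
}}

```text
time_s: 12.7
tcp_pos: [0.5078, 0.0877, 0.3424]
eef_rot: [179.9, -0.1, -112.7]
contact_force: [0.2, -0.5, -0.5]
gripper_width: 0.0416
```

{"method": "carry_out", "body": {
  "commands": [0, 0, 0, -1, 0.05, 0, 0, 0, -1, 0.05, 0, 0, 0, -1, 0.05, 0, 0, 0, -1, 0.05, 0, 0, 0, -1, 0.05, 0, 0, 0, -1, 0.05, 0, 0, 0, -1, 0.05, 0, 0, 0, -1, 0.05]
}}

```text
time_s: 13.5
tcp_pos: [0.5083, 0.0875, 0.3424]
eef_rot: [179.9, -0.1, -144.7]
contact_force: [-0.4, -0.2, -0.3]
gripper_width: 0.0415
```

{"method": "carry_out", "body": {
  "commands": [0, 0, 0, -1, 0.05, 0, 0, 0, -1, 0.05, 0, 0, 0, -1, 0.05, 0, 0, 0, -1, 0.05, 0, 0, 0, -1, 0.05, 0, 0, 0, -1, 0.05, 0, 0, 0, -0.5, 0.05, 0, 0, 0, 0, 0.05]
}}

```text
time_s: 14.3
tcp_pos: [0.5084, 0.0875, 0.3426]
eef_rot: [-180.0, -0.1, -170.5]
contact_force: [0.1, 0.1, 0.6]
gripper_width: 0.0415
```

```bash
python3 - <<'E'
from m import *
v=grab('wrist');pickle.dump(v,open('w3.pkl','wb'));print(v['s']['tcp_pos'],v['s']['eef_rot'],v['s']['time_s'],v['s']['gripper_width'])
c,s=cen(v,(22,140,120),(35,255,255),(200,100,450,460));print(c,s,plane(v,c,.205),proj(v,(.506,.0888,.205)))
T=grab('top');S=grab('scene')
for P in ((.506,.0888,.205),(.4966,.148,.205),(.487,.207,.205)):print(proj(v,P))
save(v,'pics/w3.png')
E
```

```text
[0.50836299 0.08753683 0.34262727] [-1.79993439e+02 -1.20500373e-01 -1.70539791e+02] 14.3 0.04147474562276151
[324.17634855 207.27282158] [307 189  36  37 964] [0.50275378 0.08792305 0.205     ] [324.58217207 211.29245738]
[324.58217207 211.29245738]
[398.30513263 211.78097316]
[471.80997378 211.99398928]
```

View pics/w3.png

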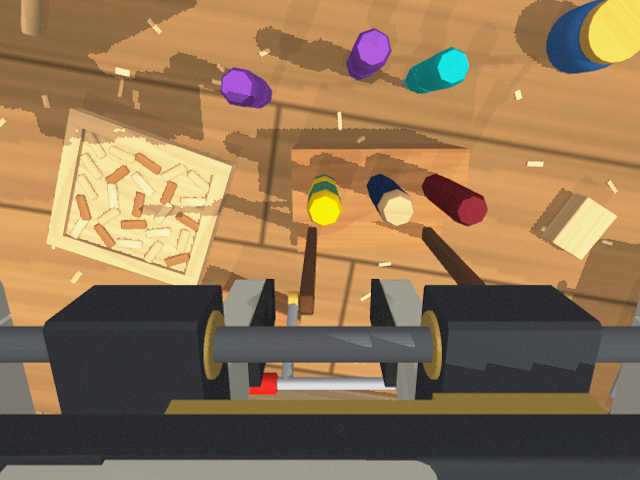

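The keeper is up. The yellow end is at (324,208), with blue at (398,207) to the right. I descend around the green handle.

{"method": "carry_out", "body": {
  "commands": [-0.1, 0, 0, 0, 0.05, 0, 0, -0.8, 0, 0.05, 0, 0, -0.8, 0, 0.05, 0, 0, -0.8, 0, 0.05, 0, 0, -0.7, 0, 0.05, 0, 0, -0.4, 0, 0.05, 0, 0, -0.4, 0, 0.05, 0, 0, 0, 0, 0.05]
}}

```text
time_s: 15.25
tcp_pos: [0.5034, 0.087, 0.1861]
eef_rot: [-180.0, -0.2, -170.5]
contact_force: [-1.2, -0.6, 0.5]
gripper_width: 0.0416
```

{"method": "carry_out", "body": {
  "commands": [0, 0, -0.3, 0, 0.05, 0, 0, -0.3, 0, 0.05, 0, 0, -0.3, 0, 0.05, 0, 0, -0.16, 0, 0.05, 0, 0, 0, 0, 0.05]
}}

```text
time_s: 15.75
tcp_pos: [0.5043, 0.0872, 0.1446]
eef_rot: [-180.0, -0.1, -170.5]
contact_force: [-0.6, -0.2, 0.2]
gripper_width: 0.0416
```

{"method": "carry_out", "body": {
  "commands": [0, 0, 0, 0, 1, 0, 0, 0, 0, 1, 0, 0, 0, 0, 1, 0, 0, 0, 0, 1, 0, 0, 0, 0, 1],
  "grip_force": 30
}}

```text
time_s: 16.25
tcp_pos: [0.5053, 0.0877, 0.1462]
eef_rot: [180.0, 0.1, -170.5]
contact_force: [0.1, 0.1, 1.6]
gripper_width: 0.0293
```

{"method": "carry_out", "body": {
  "commands": [0, 0, 0.2, 0, 1, 0, 0, 0.3, 0, 1, 0, 0, 0.5, 0, 1, 0, 0, 0.5, 0, 1, 0, 0, 0.5, 0, 1, 0, 0, 0.5, 0, 1, 0, 0, 0.5, 0, 1, 0, 0, 0, 0, 1]
}}

```text
time_s: 17.05
tcp_pos: [0.5064, 0.0879, 0.2697]
eef_rot: [179.9, 0.3, -170.5]
contact_force: [0.5, 0.5, -0.9]
gripper_width: 0.0292
```

```bash
python3 - <<'E'
from m import *
S,T=grab('scene'),grab('top')
print(S['s']['tcp_pos'],S['s']['contact_force'],S['s']['gripper_width'])
bx=(20,0)
h=S['f'][100:300,240:440];t=T['f'][130:380,290:520]
cv2.imwrite('pics/a1.png',np.hstack([cv2.resize(h,(400,400)),cv2.resize(t,(368,400))])[:,:,::-1])
for p in ((430,150),(430,250),(500,150),(480,240),(395,310)):print(p,plane(T,p,0).round(3))
E
```

```text
[0.50637499 0.0879088  0.26966145] [ 0.47438467  0.51138384 -0.85999182] 0.02920106831927758
(430, 150) [ 0.819 -0.382  0.   ]
(430, 250) [ 0.5   -0.368  0.   ]
(500, 150) [ 0.816 -0.605  0.   ]
(480, 240) [ 0.528 -0.525  0.   ]
(395, 310) [ 0.317 -0.253  0.   ]
```

View pics/a1.png

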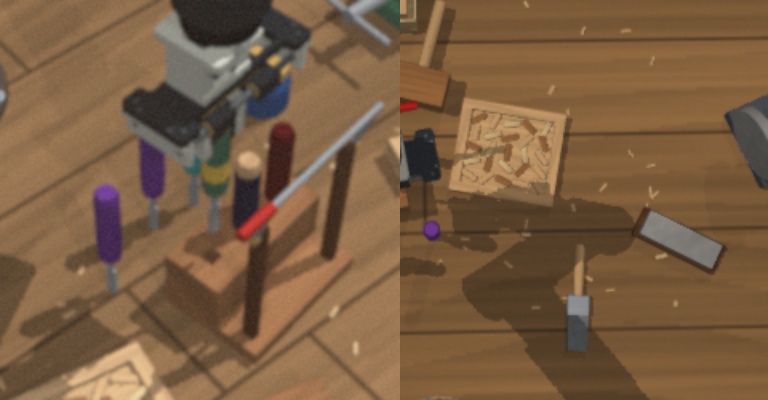

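The gouge is out and the keeper is up. The tool can't tilt, so I'll pivot the gouge in the pads by resting its tip on bare bench right of the panel. First I carry it there, high over the panel.

{"method": "carry_out", "body": {
  "commands": [0.05, -0.4, 0, 0, 1, 0.1, -0.8, 0, 0, 1, 0.1, -0.8, 0, 0, 1, 0.1, -0.8, 0, 0, 1, 0.1, -0.8, 0, 0, 1, 0.1, -0.8, 0, 0, 1, 0.1, -0.8, 0, 0, 1, 0.1, -0.8, 0, 0, 1]
}}

```text
time_s: 17.95
tcp_pos: [0.5343, -0.1537, 0.2648]
eef_rot: [180.0, -0.1, -170.5]
contact_force: [0.8, 0.6, -0.7]
gripper_width: 0.0291
```

{"method": "carry_out", "body": {
  "commands": [0.1, -0.8, 0, 0, 1, 0.1, -0.8, 0, 0, 1, 0.1, -0.8, 0, 0, 1, 0.1, -0.8, 0, 0, 1, 0.1, -0.8, 0, 0, 1, 0.1, -0.8, 0, 0, 1, 0.1, -0.8, 0, 0, 1, 0, -0.2, 0, 0, 1]
}}

```text
time_s: 18.75
tcp_pos: [0.5622, -0.3869, 0.2634]
eef_rot: [179.9, -0.2, -170.6]
contact_force: [0.8, 1.0, -1.2]
gripper_width: 0.0293
```

{"method": "carry_out", "body": {
  "commands": [0, 0, -0.5, 0, 1, 0, 0, -0.8, 0, 1, 0, 0, -0.8, 0, 1, 0, 0, -0.6, 0, 1, 0, 0, 0, 0, 1, 0, 0, 0, 0, 1]
}}

```text
time_s: 19.35
tcp_pos: [0.5628, -0.3843, 0.1577]
eef_rot: [180.0, -0.1, -170.5]
contact_force: [-0.3, -0.6, 0.0]
gripper_width: 0.0293
```

```bash
python3 - <<'E'
from m import *
S,T,w=grab('scene'),grab('top'),grab('wrist');pickle.dump((S,T,w),open('v4.pkl','wb'))
t=S['s']['tcp_pos'];print(t,S['s']['contact_force'],S['s']['time_s'])
for v in (S,T):print(proj(v,t+[0,0,-.131]),proj(v,t+[0,0,.05]))
for n,v in (('S',S),('T',T),('W',w)):
  for nm,lo,hi in (('yel',(24,150,90),(33,255,255)),('grn',(60,80,30),(90,255,255))):
    p=proj(v,t+[0,0,-.02]);b=[int(max(0,x)) for x in (p[0]-60,p[1]-60,p[0]+60,p[1]+60)]
    try:print(n,nm,*cen(v,lo,hi,b))
    except Exception as e:print(n,nm,'none')
E
```

```text
[ 0.5627943  -0.38431251  0.15770113] [-0.28402925 -0.61381022  0.01336001] 19.35
[187.61876156 379.58009337] [168.85387969 341.37307231]
[436.13923739 228.47752835] [450.31143043 218.31645967]
S yel [177. 344.] [177 344   1   1   1]
S grn [175.60185185 353.63888889] [169 346  13  14 108]
T yel none
T grn none
W yel [315.2        309.13846154] [308 300  15  19  65]
W grn [322.04182655 280.38066002] [ 285  251   75   71 2606]
```

{"method": "carry_out", "body": {
  "commands": [0, 0, -0.3, 0, 1, 0, 0, -0.15, 0, 1, 0, 0, 0, 0, 1, 0, 0, -0.08, 0, 1, 0, 0, 0, 0, 1],
  "grip_force": 12
}}

```text
time_s: 20.0
tcp_pos: [0.5628, -0.3844, 0.1362]
eef_rot: [180.0, -0.0, -170.5]
contact_force: [-0.7, 1.0, -1.8]
gripper_width: 0.0297
```

{"method": "carry_out", "body": {
  "commands": [0, 0, -0.08, 0, 1, 0, 0, 0, 0, 1]
}}

```text
time_s: 20.2
tcp_pos: [0.5628, -0.3844, 0.133]
eef_rot: [180.0, -0.0, -170.5]
contact_force: [-0.0, -0.3, -1.4]
gripper_width: 0.0296
```

{"method": "carry_out", "body": {
  "commands": [0, 0, -0.08, 0, 1, 0, 0, 0, 0, 1]
}}

```text
time_s: 20.4
tcp_pos: [0.5635, -0.3848, 0.131]
eef_rot: [-179.9, 0.1, -170.5]
contact_force: [-0.3, 0.3, 2.8]
gripper_width: 0.0296
```

Contact is at the expected height, about 4 N. I start the pivot arc.

{"method": "carry_out", "body": {
  "commands": [0.2, 0.033, -0.02, 0, 1, 0.2, 0.033, -0.02, 0, 1, 0.2, 0.033, -0.04, 0, 1, 0.2, 0.033, -0.05, 0, 1, 0, 0, 0, 0, 1]
}}

```text
time_s: 20.9
tcp_pos: [0.5977, -0.3793, 0.1262]
eef_rot: [-179.9, 0.2, -170.4]
contact_force: [1.0, 2.6, 7.1]
gripper_width: 0.0293
```

```bash
cat > tl.py <<'E'
from m import *
def look():
    w,S=grab('wrist'),grab('scene');t=w['s']['tcp_pos'];print(t,w['s']['contact_force'].round(1),w['s']['gripper_width'])
    h=cv2.cvtColor(S['f'],cv2.COLOR_RGB2HSV);p=proj(S,t);b=[int(x) for x in (p[0]-45,p[1]-45,p[0]+45,p[1]+45)]
    for v,n,bx in ((S,'S',b),(w,'W',(250,150,400,330))):
        h=cv2.cvtColor(v['f'],cv2.COLOR_RGB2HSV);m=cv2.inRange(h,(60,80,30),(90,255,255));k=np.zeros_like(m);k[bx[1]:bx[3],bx[0]:bx[2]]=1;m*=k
        ys,xs=np.nonzero(m);c,e=cv2.PCACompute(np.c_[xs,ys].astype(np.float32),None);print(n,len(xs),'cen',c[0].round(1),'axis',e[0].round(3),'top/bot rows',ys.min(),ys.max(),xs.min(),xs.max())
    # predicted axis per tilt about the grasp, tip toward -u
    g=t+[0,0,.036];u=np.array([.987,.163,0])
    for a in (0,15,30,45,60):
        r=np.radians(a);d=-np.sin(r)*u-np.cos(r)*np.array([0,0,1.])
        o=[]
        for v in (S,w):
            q=proj(v,g+.08*d)-proj(v,g+.03*d);o.append((q/np.linalg.norm(q)).round(3)); o.append(proj(v,g+.167*d).round(0)); 
        print(a,o)
    return w,S
E
python3 -c "
from tl import *
look()"
```

```text
[ 0.59774413 -0.37927485  0.1261781 ] [1.  2.6 7.1] 0.029335985871760267
S 31 cen [187.9 370.8] axis [0.584 0.812] top/bot rows 327 375 157 193
W 4995 cen [322.  270.6] axis [-0.031  1.   ] top/bot rows 197 325 284 359
0 [array([0.426, 0.905]), array([201., 396.]), array([ 0.003, -1.   ]), array([323., 215.])]
15 [array([0.06 , 0.998]), array([187., 382.]), array([ 0.003, -1.   ]), array([323., 161.])]
30 [array([-0.97 ,  0.243]), array([173., 367.]), array([ 0.003, -1.   ]), array([323., 105.])]
45 [array([-0.909, -0.418]), array([160., 352.]), array([ 0.003, -1.   ]), array([323.,  42.])]
60 [array([-0.817, -0.576]), array([148., 337.]), array([ 0.003, -1.   ]), array([324., -29.])]
```

```bash
cat >> tl.py <<'E'
def rows(w,R=.167):
    t=w['s']['tcp_pos'];g=t+[0,0,.036];u=np.array([.987,.163,0]);z=np.array([0,0,1.]);o={}
    for a in range(0,65,5):
        r=np.radians(a);d=-np.sin(r)*u-np.cos(r)*z;n=-np.cos(r)*u+np.sin(r)*z
        o[a]=round(min(proj(w,g+(R-.075)*d+s*.014*n)[1] for s in (1,-1)))
    return o
E
python3 -c "
from tl import *
S,T,w=pickle.load(open('v4.pkl','rb'));print(rows(w))
w=grab('wrist');print(rows(w))"
```

```text
{0: 223, 5: 211, 10: 199, 15: 187, 20: 176, 25: 164, 30: 153, 35: 141, 40: 131, 45: 120, 50: 110, 55: 100, 60: 91}
{0: 223, 5: 211, 10: 199, 15: 187, 20: 176, 25: 164, 30: 153, 35: 141, 40: 131, 45: 120, 50: 110, 55: 100, 60: 91}
```

The tilt is about 11°, as planned, with no slip. I continue.

{"method": "carry_out", "body": {
  "commands": [0.196, 0.032, -0.045, 0, 1, 0.196, 0.032, -0.05, 0, 1, 0.19, 0.031, -0.065, 0, 1, 0.19, 0.031, -0.07, 0, 1, 0.18, 0.03, -0.085, 0, 1, 0.18, 0.03, -0.09, 0, 1, 0, 0, 0, 0, 1]
}}

```text
time_s: 21.75
tcp_pos: [0.6416, -0.3715, 0.108]
eef_rot: [-180.0, 0.0, -170.5]
contact_force: [2.4, 0.4, 4.4]
gripper_width: 0.0298
```

```bash
python3 -c "
from tl import *
w,S=look();print(rows(w))"|grep -v '\[array'
```

```text
[ 0.64160818 -0.37146486  0.10799798] [2.4 0.4 4.4] 0.029820083186032936
S 2 cen [196. 375.] axis [0.05  0.999] top/bot rows 355 395 195 197
W 7720 cen [321.7 262.5] axis [-0.002  1.   ] top/bot rows 160 325 284 359
{0: 224, 5: 211, 10: 199, 15: 187, 20: 176, 25: 164, 30: 153, 35: 142, 40: 131, 45: 120, 50: 110, 55: 100, 60: 91}
```

{"method": "carry_out", "body": {
  "commands": [0.175, 0.029, -0.1, 0, 1, 0.175, 0.029, -0.105, 0, 1, 0.16, 0.026, -0.12, 0, 1, 0.16, 0.026, -0.122, 0, 1, 0.15, 0.025, -0.135, 0, 1, 0.15, 0.025, -0.138, 0, 1, 0.05, 0.008, -0.04, 0, 1, 0, 0, 0, 0, 1]
}}

```text
time_s: 22.65
tcp_pos: [0.6809, -0.3648, 0.0774]
eef_rot: [180.0, -0.1, -170.5]
contact_force: [-0.5, -0.2, -1.0]
gripper_width: 0.0295
```

```bash
sed -i 's/250,150,400,330/250,60,400,330/' tl.py; python3 -c "
from tl import *
w,S=look();print(rows(w))"|grep -v '\[array'
```

```text
[ 0.68090958 -0.36477103  0.07741477] [-0.5 -0.2 -1. ] 0.029535908186406508
S 3 cen [233.3 384. ] axis [0.985 0.174] top/bot rows 381 386 221 245
W 9654 cen [321.7 244.2] axis [0.001 1.   ] top/bot rows 123 325 284 359
{0: 224, 5: 212, 10: 199, 15: 188, 20: 176, 25: 164, 30: 153, 35: 142, 40: 131, 45: 120, 50: 110, 55: 100, 60: 91}
```

{"method": "carry_out", "body": {
  "commands": [0, 0, 0, 0, 1, 0, 0, 0, 0, 1, 0, 0, 0, 0, 1, 0, 0, 0.3, 0, 1, 0, 0, 0.6, 0, 1, 0, 0, 0.8, 0, 1, 0, 0, 0.8, 0, 1, 0, 0, 0.7, 0, 1],
  "grip_force": 60
}}

```text
time_s: 23.55
tcp_pos: [0.6813, -0.3653, 0.2096]
eef_rot: [-179.9, 0.1, -170.5]
contact_force: [0.8, 0.6, -0.7]
gripper_width: 0.0288
```

{"method": "carry_out", "body": {
  "commands": [0, 0, 0, 0, 1, 0, 0, 0, 0, 1]
}}

```text
time_s: 23.75
tcp_pos: [0.6814, -0.3651, 0.2083]
eef_rot: [-179.9, 0.1, -170.5]
contact_force: [0.6, -0.4, -2.0]
gripper_width: 0.029
```

```bash
python3 - <<'E'
from tl import *
w,S=look();print(rows(w));T=grab('top');pickle.dump((w,S,T),open('v5.pkl','wb'))
# blade: grey low-saturation blob above the green in the wrist view
bg=cv2.resize(w['f'][0:340,230:420],None,fx=1.75,fy=1.75)
t=S['s']['tcp_pos'];g=t+[0,0,.036];u=np.array([.987,.163,0]);d=(-u-[0,0,1])/2**.5
def cr(v,P,h):
    p=proj(v,P).astype(int);y0=max(0,p[1]-h);x0=max(0,p[0]-h);return cv2.resize(v['f'][y0:p[1]+h,x0:p[0]+h],(595//2,595//2),interpolation=2)
tip=g+.167*d;print('tip',tip,[proj(v,tip).round(1) for v in (w,S,T)])
R=np.vstack([cr(S,tip,40),cr(T,tip,40)]);h=min(R.shape[0],bg.shape[0]);cv2.imwrite('pics/f.png',np.hstack([bg[:h],R[:h]])[:,:,::-1])
E
```

```text
[ 0.68140601 -0.36506465  0.20829575] [ 0.6 -0.4 -2. ] 0.029015734230310303
S 1 cen [184. 388.] axis [0. 0.] top/bot rows 388 388 184 184
W 9592 cen [321.6 244.3] axis [0.001 1.   ] top/bot rows 123 325 285 359
0 [array([0.376, 0.927]), array([224., 409.]), array([-0., -1.]), array([323., 215.])]
15 [array([-0.1  ,  0.995]), array([208., 394.]), array([ 0., -1.]), array([323., 161.])]
30 [array([-0.993,  0.12 ]), array([193., 377.]), array([ 0.001, -1.   ]), array([323., 105.])]
45 [array([-0.908, -0.418]), array([178., 361.]), array([ 0.001, -1.   ]), array([323.,  42.])]
60 [array([-0.823, -0.568]), array([166., 344.]), array([ 0.001, -1.   ]), array([323., -29.])]
{0: 223, 5: 211, 10: 199, 15: 187, 20: 176, 25: 164, 30: 153, 35: 141, 40: 131, 45: 120, 50: 110, 55: 100, 60: 91}
tip [ 0.5642736  -0.38407559  0.1246105 ] [array([323.5,  41.9]), array([178.6, 360.6]), array([443.3, 222.8])]
```

View pics/f.png

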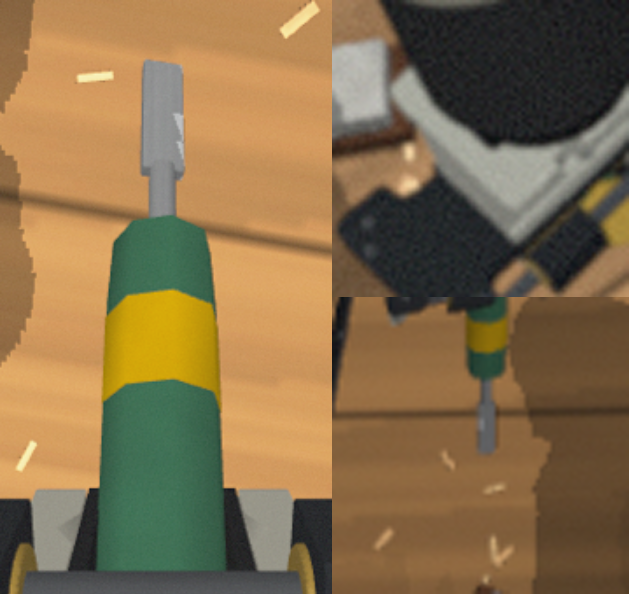

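The last view shows the gouge slanted in the pads. The tip is at wrist (322.6,34.5) and top (444.4,223.9). I triangulate it.

```bash
python3 - <<'E'
from tl import *
w,S,T=pickle.load(open('v5.pkl','rb'));t=w['s']['tcp_pos'];g=t+[0,0,.036]
P,e=two(w,(322.6,34.5),T,(444.4,223.9));print('tip',P.round(4),e);d=g-P;print(np.linalg.norm(d),np.degrees(np.arctan2(np.hypot(d[0],d[1]),d[2])), (P-t).round(4))
# shoulder row ratios: shoulder at crop (162,218)->row 124.6 ; angle if R=.167 given wrist row of tip
u=np.array([.987,.163,0])
for a in (40,44,46,48,50):
  r=np.radians(a);print(a,[ (proj(w,g+R*(-np.sin(r)*u-np.cos(r)*np.array([0,0,1])))[1]).round(1) for R in (.160,.167,.172)])
v=pickle.load(open('v0.pkl','rb'))
for p in ((328,193),(395,202),(386,258),(321,248)): print(plane(v['top'],p,.025).round(3))
E
```

```text
tip [ 0.5606 -0.3857  0.1282] 0.0012584821472203457
0.16878950683253555 46.53782075835101 [-0.1208 -0.0206 -0.0801]
40 [np.float64(70.9), np.float64(64.0), np.float64(59.2)]
44 [np.float64(54.5), np.float64(46.8), np.float64(41.5)]
46 [np.float64(46.1), np.float64(38.0), np.float64(32.4)]
48 [np.float64(37.6), np.float64(29.1), np.float64(23.2)]
50 [np.float64(28.9), np.float64(20.0), np.float64(13.7)]
[ 0.679 -0.055  0.025]
[ 0.648 -0.261  0.025]
[ 0.475 -0.228  0.025]
[ 0.509 -0.03   0.025]
```

The tilt is 46.5° and the tip is 80 mm below the TCP, at z 0.128. I move the edge over the panel's centre: dx +0.02, dy +0.24, dz −0.003.

{"method": "carry_out", "body": {
  "commands": [0.06, 0.4, 0, 0, 1, 0.06, 0.7, 0, 0, 1, 0.06, 0.8, 0, 0, 1, 0.06, 0.9, 0, 0, 1, 0.06, 0.9, 0, 0, 1, 0.06, 0.9, 0, 0, 1, 0.06, 0.8, -0.04, 0, 1, 0.06, 0.6, -0.04, 0, 1]
}}

```text
time_s: 24.7
tcp_pos: [0.6999, -0.1222, 0.2025]
eef_rot: [180.0, -0.1, -170.4]
contact_force: [1.2, -0.6, -0.7]
gripper_width: 0.0289
```

{"method": "carry_out", "body": {
  "commands": [0, 0, 0, 0, 1, 0, 0, 0, 0, 1, 0, 0, 0, 0, 1, 0, 0, 0, 0, 1, 0, 0, 0, 0, 1, 0, 0, 0, 0, 1]
}}

```text
time_s: 25.3
tcp_pos: [0.7001, -0.1257, 0.2031]
eef_rot: [180.0, -0.0, -170.6]
contact_force: [0.2, 0.6, -0.9]
gripper_width: 0.0289
```

```bash
python3 - <<'E'
from tl import *
w,S=look();print(rows(w)); T=grab('top');t=w['s']['tcp_pos'];print('tip est',(t+[-.1208,-.0206,-.0801]).round(3),w['s']['qd'].round(2),w['s']['time_s'])
h=cv2.cvtColor(w['f'],cv2.COLOR_RGB2HSV)
v0=pickle.load(open('v0.pkl','rb'))
for n,lo,hi,b in (('p1',(125,80,50),(150,255,255),(299,263,319,283)),('p2',(125,80,50),(150,255,255),(264,281,284,301)),('teal',(82,80,60),(96,255,255),(241,280,261,300)),('tin',(18,100,100),(28,255,255),(175,305,215,335)),('blue end/red area',(0,80,20),(179,255,90),(225,235,250,258))):
    try:print(n,cen(v0['top'],lo,hi,b)[0],cen(T,lo,hi,b)[0])
    except Exception as e:print(n,e)
print('keeper',cen(S,(0,150,90),(8,255,255),(340,180,400,240)),proj(S,(.613,.05,.29)))
# mean pixel change at static things (top view)
for n,(x0,y0,x1,y1) in dict(mallet=(282,130,322,197),stone=(436,260,494,300),brush=(390,282,412,350),offcut=(157,235,185,263)).items():
    print(n,np.abs(T['f'][y0:y1,x0:x1].astype(int)-v0['top']['f'][y0:y1,x0:x1]).mean().round(1))
E
```

```text
[ 0.70013231 -0.12573654  0.2031067 ] [ 0.2  0.6 -0.9] 0.02891950494138365Traceback (most recent call last):
  File "<stdin>", line 2, in <module>
  File "tl.py", line 7, in look
    ys,xs=np.nonzero(m);c,e=cv2.PCACompute(np.c_[xs,ys].astype(np.float32),None);print(n,len(xs),'cen',c[0].round(1),'axis',e[0].round(3),'top/bot rows',ys.min(),ys.max(),xs.min(),xs.max())
                            ~~~~~~~~~~~~~~^^^^^^^^^^^^^^^^^^^^^^^^^^^^^^^^^^^^^^
cv2.error: OpenCV(4.12.0) /io/opencv/modules/core/src/matmul.dispatch.cpp:788: error: (-215:Assertion failed) nsamples > 0 in function 'calcCovarMatrix'
```

```bash
python3 - <<'E'
from tl import *
w,S,T=grab('wrist'),grab('scene'),grab('top');t=w['s']['tcp_pos'];print('tip est',(t+[-.1208,-.0206,-.0801]).round(3),w['s']['qd'].round(2),w['s']['time_s'])
print('green rows',cen(w,(60,80,30),(90,255,255),(250,60,400,330))[1])
m=cv2.inRange(cv2.cvtColor(w['f'],cv2.COLOR_RGB2HSV),(60,80,30),(90,255,255));print(np.nonzero(m[60:330,280:370])[0].min()+60,'(was 123)')
v0=pickle.load(open('v0.pkl','rb'))
for n,lo,hi,b in (('p1',(125,80,50),(150,255,255),(299,263,319,283)),('p2',(125,80,50),(150,255,255),(264,281,284,301)),('teal',(82,80,60),(96,255,255),(241,280,261,300)),('tin',(18,100,100),(28,255,255),(175,305,215,335))):
    try:print(n,cen(v0['top'],lo,hi,b)[0],cen(T,lo,hi,b)[0])
    except Exception as e:print(n,'hidden')
try:print('keeper',cen(S,(0,150,90),(8,255,255),(340,180,400,240)),proj(S,(.613,.05,.29)))
except Exception as e:print('keeper hidden')
for n,(x0,y0,x1,y1) in dict(mallet=(282,130,322,197),stone=(436,260,494,300),brush=(390,282,412,350),offcut=(157,235,185,263)).items():
    print(n,np.abs(T['f'][y0:y1,x0:x1].astype(int)-v0['top']['f'][y0:y1,x0:x1]).mean().round(1))
E
```

```text
tip est [ 0.579 -0.146  0.123] [ 0.15  0.03  0.08  0.07  0.06 -0.05] 25.4
green rows [ 285  217   74  109 7318]
123 (was 123)
p1 hidden
p2 hidden
teal [251.39823009 289.7079646 ] [251.42477876 289.73451327]
tin [188.62796834 319.67282322] [188.6701847  319.76253298]
keeper (array([368.18954248, 210.0130719 ]), array([359, 200,  20,  21, 153], dtype=int32)) [368.15329984 211.0738579 ]
mallet 25.9
stone 9.2
brush 9.4
offcut 8.0
```

```bash
python3 -c "
from plant import r
print(r.close_job())"
```

```text
the job is handed in; nothing more can be done
None
```

I swung the keeper bar up past upright and left it there. Then I drew the green gouge with the yellow band and now hold it over the panel. I handed the job in at about 25.4 s.

**Final pose:**
- **Slant:** about 46.5°, edge down.
- **Position:** the edge is estimated at (0.579, -0.146, 0.123) m, near the panel's centre and about 98 mm above its 25 mm top. I measured the gouge beside the panel and added the move over it.
- **Grip:** steady at 60 N. The handle had not shifted in the wrist view since the lift.

**How it got its slant:** the moves can't tilt the tool, so I rested the tip on bare bench right of the panel and pivoted the gouge in lightly closed pads. The force reading there peaked at about 7 N. I then gripped it hard and lifted it.

**What went wrong:** the first two pinches at the keeper closed on nothing. The real fingertips sit about 39 mm above where the text puts them. I saw this in the images and corrected for it, and nothing was disturbed.

**Last checks:**
- **Keeper:** still up; its red grip appears within about a pixel of where it should be, at roughly 1.85 rad.
- **Teal gouge and tin:** within 0.1 pixel of their starting places.
- **Stone, brush and offcut:** these patches of the top view showed only small differences.
- **Not confirmed at the end:** the mallet's patch differed more, probably because the gripper is in the way. The two purple gouges were hidden by the arm, though they were standing normally after the draw. I did not recheck the red and blue gouges; both were in place after the draw.

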